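# Unlock a bamboo flute, draw it from its stand and hold it level for inspection

### The arm

A 6-joint arm with a two-finger parallel gripper is mounted at the origin on the work surface. World frame = base frame: x ahead of the robot, y to its left, z up, the work surface at z = 0. Lengths are in m, angles in rad, forces in N, time in s.
With the tool pointing down it reaches from about 0.3 to 0.875 m from the base axis. Payload 6.4 kg.
Tool frame: the origin (TCP) lies where the fingers leave the gripper's body, on its centre line; the fingertips stand 73 mm ahead of it and the grasp point (between the pads) lies 54 mm ahead of it; z points along the fingers, y is the line along which they close (so a half turn about z gives the same grasp; the last joint's range is limited). The gripper opens to 85 mm and grips with 20 to 120 N. Pads are 22 mm wide; open, the fingers measure 114 mm over their backs; the gripper's body (76 mm by 85 mm) begins 54 mm behind the grasp point. The pads swing forward as they close: fully open they stand 13 mm farther back than shut.
Start: joints at [1.131, 0.181, 1.607, -0, 1.354, -0.206], TCP at [0.133, 0.559, 0.304] pointing down, gripper open.
Joint ranges: [-2.99, 2.99], [-0.89, 2.07], [0.3, 2.58], [-1.14, 4.28], [0, 2.63], [-3.12, 3.12]. Speed limits (rad/s): [2.57, 2.57, 3.01, 3.14, 3.14, 3.14].

### API

Orientations are given as a rotation vector (axis times angle).
In Python, from workcell import robot, eyes gives the robot as it stands.
- The arm moves only by the tool jog_arm, never from a script. Its argument "motion" is a list that holds one entry, the list of rows, each a list of 4 numbers: the shift along the world's x, y, z in units of 400 mm (1.0 is 400 mm), then the turn about the world's z in units of 120 degrees (1.0 is 120 degrees). A call has exactly 8 rows; each row is the pose to reach, as a shift and turn from the pose commanded when the call began; what a row does not reach only later rows make up. A row lasts 1/12 s, in which the tool goes at most 41.7 mm and 7.16 degrees, less where a joint would pass 70% of its speed; a pose out of reach is approached as far as the arm can. A call with a number of a shift or a turn outside -1 to 1 is refused whole. A call with a gripper value outside its range is refused whole. "hand" is the opening in per cent of the stroke, from 0 (shut) to 100 (fully open), set as the call begins (left out, the last holds). The fingers move at their own pace and stop on an object; the grip force is fixed at half the most. Time passes only in rows, so rows that repeat a pose let the fingers close, or fill a call up. It gives the time, the measured TCP pose, the force, the opening and the grip force at its end, in the units of the state.
- robot.observe(): the state, without advancing time (a new reading comes with each control period).
- eyes.grab_frame(name): name is "side" or "top" or "wrist"; returns the picture (420x560x3 uint8, blue, green, red); there is no depth.
- eyes.camera_params(name): a dict with "vertical_fov" (degrees; the focal length in pixels is half the picture's height over the tangent of half this angle, whatever the lens; pixels are square), "cx", "cy" (the principal point, pixels), "T" (4x4, takes a point from camera to world coordinates); the wrist camera has in their place "hand_eye" (4x4, takes a point from camera to tool coordinates, whose origin is the TCP and whose axes are the flange's). Camera axes: x right, y up, looking along -z (the intrinsics and any distortion apply to the point x, -y, -z); pixel columns grow to the right and rows downward; lengths in m; the calibration is good to about 2 mm. A picture is of the moment at which its call begins: read the wrist's pose just before it. camera_params takes no time and is no camera call.
- robot.hand_in(): hands the job in; it is judged then, once.
The state is a dict: "clock": time; "joint_positions": joint angles; "qd": joint speeds; "joint_torque": joint torques, N m; "tool_pos": TCP position; "ee_rot": TCP orientation; "wrist_force": force on the tool from outside, world axes, zero at the start; "wrist_torque": the same for the moment, N m; "opening": opening from 0.0 (shut) to 1.0 (fully open); "grasp_force": force on a finger pad.
Only numpy, scipy, OpenCV 4.12 (cv2) and the standard library are available. Lean on these libraries where they do the work, as an engineer would, in place of code of your own. Each camera call takes 0.05 s, during which the arm holds its last target. There are 200 camera calls.

### The job

Slide the red knob of the stand's transport lock all the way to its end stop, away from the flute, and leave it there. Then draw the bamboo flute out of its sloping socket along its length and, without ever dropping it or laying it down, turn it level with its finger holes facing up and hold it still with its middle at least 25 cm above the bench, clear of the stand. Finish while still holding it there; leave the jar, the spool and the sanding block where they are.

Things in the scene. Friction and masses are not known exactly. Their poses are not given: they have to be found in the camera images.
- stand: Dark wooden stand, fixed. Origin: underside of its base plate (170 x by 270 y by 16 mm, y -65 to +205), on the bench. The flute's socket lies in its plane y = 0 and climbs towards its +x at 40 degrees above level, direction (0.766, 0, 0.643): a pale waxed (slippery) square tube, 24 mm bore, 41 mm outside, 45 mm deep, floor centre at (-60, 0, 62) mm, mouth at (-26, 0, 91). The lock slides along y.
- lock (a joint): Travel of the transport lock along the stand's +y, in m: near 0 locked, 0.060 at its end stop (fully open). About 2 N of friction; stays where left. Its steel fork straddles the flute just above the flute's brass ring, so that it cannot be drawn; the fork is clear of the ring only from about 0.040.
- lock_knob (a point): Centre of the red upright knob: 24 mm (stand x) by 20 mm (stand y), 49 mm high, its top 17 mm above this point. It stands on a steel carriage (36 by 34 mm) whose top is 32 mm below this point. In the stand's frame it lies at (-10, 100 + travel, 118) mm.
- flute_center (a point): Middle of the flute, on its axis: round bamboo, 260 mm long, 22 mm thick, 0.11 kg, balanced near the middle. x: along it from foot to upper end; z: out of its row of dark finger holes. Brass ring 36 mm across, 73 to 83 mm from the middle towards the foot, just above the socket. Foot 45 mm deep in the socket, 1 mm play, so it sags a degree or two. At the start x is 37 to 40 degrees above level, the middle 146 mm above the bench.
- flute_foot (a point): Centre of the flute's foot end, on its axis, 130 mm from the middle.
- socket_floor (a point): Centre of the socket's floor, where the flute's foot rests at the start.
- oil_jar: Amber jar with a steel lid, 54 mm across, 75 mm high, loose, standing on the bench; origin at the centre of its underside. To be left alone.
- spool: Blue thread spool, 44 mm across, 46 mm high, loose, standing on the bench; origin at the centre of its underside. To be left alone.
- sanding_block: Cork sanding block 90 by 50 by 32 mm, loose, lying on the bench; origin at the centre of its underside. To be left alone.

How it is judged:
By the outcome, as a careful person would: the job done as asked, in the order asked, and still so for the second after the job is handed in, while the arm keeps its last pose, push and grip.
It also fails if it takes over 48 s, if anything falls off the work surface, if the arm or the gripper's body presses on something with over 40 N, if the wrist force passes 120 N, or if a joint passes its speed limit or range.

## Working session

There is one attempt and no reset: what is moved stays moved. The work goes in short steps, Python scripts to look and compute and a tool call to move; the robot and the scene stay as the last step left them, time stands still between calls to the robot, and variables do not carry over. Pictures are saved under pics/ and viewed, at most 12 in all, crops included, and the job is handed in when it is done.

Besides the shell and the picture viewer there is one more tool, called after "Call:" by a JSON object that holds its "api" and its "payload". jog_arm: Moves the arm, as the interface text tells. Shifts and turns lie within -1 to 1; 1 stands for 400 mm of shift or 120 degrees of turn. Its arguments: {"type":"object","properties":{"motion":{"type":"array","items":{"type":"array","items":{"type":"array","items":{"type":"number"}}}},"hand":{"type":"number"}},"required":["motion"]}

```bash
mkdir -p pics; ls; python3 - <<'E'
from workcell import robot, eyes
import cv2,numpy as np
print(robot.observe())
for n in ("side","top","wrist"):
    im=eyes.grab_frame(n); cv2.imwrite(f"pics/{n}0.png",im); p=eyes.camera_params(n); print(n,p)
E
```

```text
pics
{'clock': 0.0, 'joint_positions': array([ 1.13069756e+00,  1.81522281e-01,  1.60801953e+00,  2.16805273e-05,
        1.35381887e+00, -2.06327701e-01]), 'qd': array([-9.88211519e-04,  5.55573867e-04,  3.19656458e-04, -2.26127464e-04,
       -1.39551502e-03,  1.91855745e-05]), 'joint_torque': array([ 6.84917395e-04, -4.44870865e+01, -3.51343417e+01, -1.19055085e-04,
        8.97944119e-03, -1.18741676e-05]), 'tool_pos': array([0.13300089, 0.55895841, 0.30298903]), 'ee_rot': array([-3.66310512e-01, -3.11957690e+00,  2.62236118e-03]), 'wrist_force': array([-0.26688939, -0.7394054 , -0.30146397]), 'wrist_torque': array([-0.02365118, -0.0002107 ,  0.02323186]), 'grasp_force': 0.0, 'opening': 1.0020556419204174}
side {'vertical_fov': 45.63745877687309, 'cx': 276.09312383168697, 'cy': 210.44766980971878, 'T': array([[ 0.80602816,  0.37184985, -0.46048484,  0.01199699],
       [-0.5918585 ,  0.50019238, -0.63206891, -0.68094243],
       [-0.00470372,  0.7820072 ,  0.62325164,  0.77206504],
       [ 0.        ,  0.        ,  0.        ,  1.        ]])}
top {'vertical_fov': 50.881761262165334, 'cx': 273.3970408140082, 'cy': 202.73578067362266, 'T': array([[ 0.05656958,  0.97667967, -0.20711522,  0.32378422],
       [-0.99838406,  0.05421648, -0.01702455, -0.01126647],
       [-0.00539847,  0.2077436 ,  0.97816842,  1.03345152],
       [ 0.        ,  0.        ,  0.        ,  1.        ]])}
wrist {'vertical_fov': 69.79320381141677, 'cx': 276.2381551353717, 'cy': 209.7106620554622, 'hand_eye': array([[-1.43354000e-03,  9.48179419e-01,  3.17732174e-01,
         8.24358843e-02],
       [ 9.99998423e-01,  1.02628012e-03,  1.44914519e-03,
        -3.25883587e-04],
       [ 1.04796743e-03,  3.17733750e-01, -9.48179395e-01,
        -7.02466709e-02],
       [ 0.00000000e+00,  0.00000000e+00,  0.00000000e+00,
         1.00000000e+00]])}
```

View pics/side0.png

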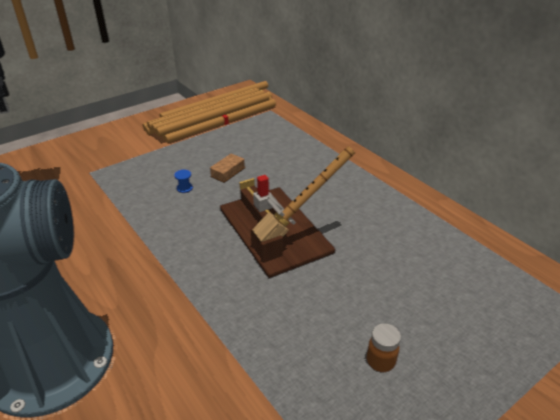

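View pics/top0.png

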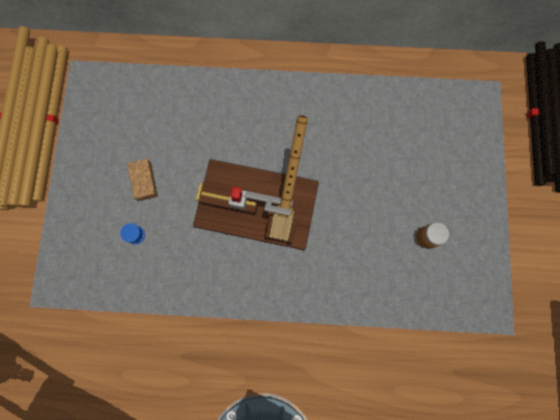

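```bash
cat > h.py <<'E'
import numpy as np,cv2
from scipy.spatial.transform import Rotation as R
from workcell import robot,eyes
def cam(n,st=None):
    p=eyes.camera_params(n); T=p.get("T")
    if T is None:
        W=np.eye(4); W[:3,:3]=R.from_rotvec(st["ee_rot"]).as_matrix(); W[:3,3]=st["tool_pos"]; T=W@p["hand_eye"]
    return 210/np.tan(np.radians(p["vertical_fov"]/2)),p["cx"],p["cy"],T
def ray(c,u,v):
    f,cx,cy,T=c; d=T[:3,:3]@np.array([(u-cx)/f,-(v-cy)/f,-1]); return T[:3,3],d
def onz(c,u,v,z):
    o,d=ray(c,u,v); return o+d*(z-o[2])/d[2]
def proj(c,P):
    f,cx,cy,T=c; q=T[:3,:3].T@(np.asarray(P)-T[:3,3]); return np.array([cx+f*q[0]/-q[2],cy-f*q[1]/-q[2]])
def tri(c1,a,c2,b):
    o1,d1=ray(c1,*a);o2,d2=ray(c2,*b)
    s=np.linalg.lstsq(np.c_[d1,-d2],o2-o1,rcond=None)[0]
    p,q=o1+s[0]*d1,o2+s[1]*d2; return (p+q)/2,np.linalg.norm(p-q)
def cent(m,box=None):
    m=m.astype(np.uint8)
    n,l,s,c=cv2.connectedComponentsWithStats(m); i=1+np.argmax(s[1:,4]); return c[i],s[i]
E
python3 - <<'E'
from h import *
t=cv2.imread("pics/top0.png");s=cv2.imread("pics/side0.png")
ct,cs=cam("top"),cam("side")
hsv=cv2.cvtColor(t,cv2.COLOR_BGR2HSV)
m=((hsv[...,2]<110)&(hsv[...,1]>90)).astype(np.uint8); m[:, :180]=0;m[:,330:]=0;m[:150]=0;m[260:]=0
m=cv2.morphologyEx(m,cv2.MORPH_OPEN,np.ones((3,3)))
pts=np.argwhere(m)[:,::-1].astype(np.float32)
hull=cv2.convexHull(pts)
P=np.array([onz(ct,u,v,.016)[:2] for u,v in hull[:,0]])*1000
r=cv2.minAreaRect(P.astype(np.float32)); print("rect",r, cv2.boxPoints(r))
rm=lambda im:(lambda b:(b[...,2]>110)&(b[...,1]<60)&(b[...,0]<60))(im.astype(int))
for im,box in((t,(215,180,260,220)),(s,(240,165,290,210))):
    k=rm(im);z=np.zeros_like(k);z[box[1]:box[3],box[0]:box[2]]=k[box[1]:box[3],box[0]:box[2]]; print(cent(z))
big=np.hstack([cv2.resize(t[100:260,180:330],None,fx=2.6,fy=2.6,interpolation=3),cv2.resize(s[140:280,210:360],None,fx=2.6,fy=2.97,interpolation=3)[:416]])
cv2.imwrite("pics/crop0.png",big);print(big.shape)
E
```

```text
rect ((546.3027954101562, 46.60423278808594), (267.4884033203125, 188.24183654785156), 81.54130554199219) [[433.53244 -71.84027]
 [619.7266  -99.52997]
 [659.0731  165.04874]
 [472.87897 192.73843]]
(array([235.48623853, 192.23853211]), array([230, 187,  12,  12, 109], dtype=int32))
(array([262.15555556, 178.31111111]), array([257, 176,  11,   6,  45], dtype=int32))
(416, 780, 3)
```

View pics/crop0.png

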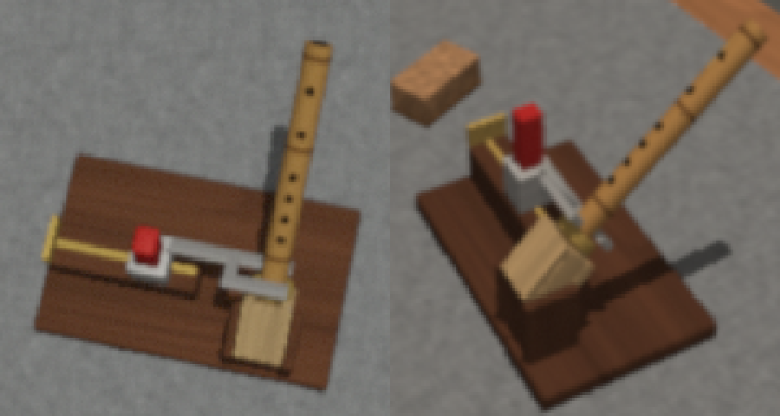

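```bash
python3 - <<'E'
from h import *
ct,cs=cam("top"),cam("side")
C=[(210,159.6),(317.7,180.8),(305,249.2),(193.8,226.2)]
P=np.array([onz(ct,u,v,.016) for u,v in C])
# stand coords of corners: (85,205),(85,-65),(-85,-65),(-85,205)
S=np.array([(85,205),(85,-65),(-85,-65),(-85,205)])/1000
print(np.round(P*1000,1))
a,b=S-S.mean(0),P[:,:2]-P[:,:2].mean(0)
th=np.arctan2((a[:,0]*b[:,1]-a[:,1]*b[:,0]).sum(),(a*b).sum())
Rz=R.from_euler('z',th).as_matrix(); o=np.r_[P[:,:2].mean(0)-Rz[:2,:2]@S.mean(0),0]
W=lambda p:o+Rz@(np.array(p)/1000)
print("yaw",np.degrees(th),"o",o)
for n,p in dict(knob=(-10,100,118),ktop=(-10,100,135),floor=(-60,0,62),mouth=(-26,0,91),mid=(39.6,0,145.6),top=(139,0,229)).items():
    print(n,np.round(W(p),4),proj(ct,W(p)).round(1),proj(cs,W(p)).round(1))
# flute line check: axis points in top crop
for u,v in [(318,42),(290,190),(276,265)]:print("top px",180+u/2.6,100+v/2.6)
for u,v in [(748,32),(690,105),(600,215)]:print("side px",210+(u-390)/2.6,140+v/2.97)
M=R.from_rotvec(robot.observe()["ee_rot"]).as_matrix();print(M.round(3))
print("tool y angle",np.degrees(np.arctan2(M[1,1],M[0,1])))
E
```

```text
[[636.8 164.9  16. ]
 [598.3 -95.8  16. ]
 [434.  -72.4  16. ]
 [473.1 188.6  16. ]]
yaw -8.371249906872508 o [ 0.52535751 -0.02294117  0.        ]
knob [0.53   0.0774 0.118 ] [239.6 195.2] [263.6 183.6]
ktop [0.53   0.0774 0.135 ] [238.9 193.4] [263.4 177.4]
floor [ 0.466  -0.0142  0.062 ] [280.7 231.2] [264.3 235.1]
mouth [ 0.4996 -0.0192  0.091 ] [284. 214.] [278.2 219.9]
mid [ 0.5645 -0.0287  0.1456] [290.6 178.8] [305.5 190.7]
top [ 0.6629 -0.0432  0.229 ] [301.9 119.1] [347.9 145.1]
top px 302.3076923076923 116.15384615384616
top px 291.53846153846155 173.0769230769231
top px 286.15384615384613 201.9230769230769
side px 347.6923076923077 150.77441077441077
side px 325.38461538461536 175.35353535353534
side px 290.7692307692308 212.3905723905724
[[-0.973  0.232 -0.001]
 [ 0.232  0.973 -0.001]
 [ 0.    -0.001 -1.   ]]
tool y angle 76.6032446781227
```

Call:
{"api": "jog_arm", "payload": {"motion": [[[0.06,-0.08,0,0.01],[0.12,-0.16,0,0.02],[0.18,-0.24,0,0.03],[0.24,-0.32,0,0.04],[0.3,-0.4,0,0.042],[0.36,-0.48,0,0.042],[0.42,-0.56,0,0.042],[0.48,-0.64,0,0.042]]], "hand": 50}}

```text
clock: 0.82
tool_pos: [0.3257, 0.3017, 0.3039]
ee_rot: [0.228, 3.133, 0.0]
wrist_force: [0.7, 0.7, -0.1]
opening: 0.5
grasp_force: 0.0
```

Call:
{"api": "jog_arm", "payload": {"motion": [[[0.06,-0.08,0,0],[0.12,-0.16,0,0],[0.18,-0.24,0,0],[0.24,-0.32,0,0],[0.3,-0.4,0,0],[0.36,-0.48,0,0],[0.42,-0.56,0,0],[0.48,-0.6,0,0]]]}}

```text
clock: 1.48
tool_pos: [0.5181, 0.0599, 0.3037]
ee_rot: [-0.233, -3.133, 0.002]
wrist_force: [1.2, 1.0, 0.2]
opening: 0.503
grasp_force: 0.0
```

```bash
python3 - <<'E'
from h import *
st=robot.observe(); im=eyes.grab_frame("wrist"); cv2.imwrite("pics/w1.png",im)
M=R.from_rotvec(st["ee_rot"]).as_matrix(); print(st["clock"],st["tool_pos"],np.degrees(np.arctan2(M[1,1],M[0,1])),st["opening"])
np.save("w1.npy",np.r_[st["tool_pos"],st["ee_rot"]])
c=cam("wrist",st)
Rz=R.from_euler('z',-8.37,degrees=True).as_matrix(); o=np.array([.5254,-.0229,0])
for n,p in dict(ktop=(-10,100,135),mid=(39.6,0,145.6),top=(139,0,229),c1=(85,205,16),c2=(85,-65,16),c3=(-85,-65,16),c4=(-85,205,16)).items(): print(n,proj(c,o+Rz@np.array(p)/1000).round(1))
E
```

```text
1.4833 [0.51811383 0.05990336 0.30370915] 81.50389809347797 0.5028850971802289
ktop [299.8 222.7]
mid [184.4 280.7]
top [164.3 466.2]
c1 [371.1 257.3]
c2 [167.3 257.8]
c3 [149.7 124.7]
c4 [385.5 123.9]
```

View pics/w1.png

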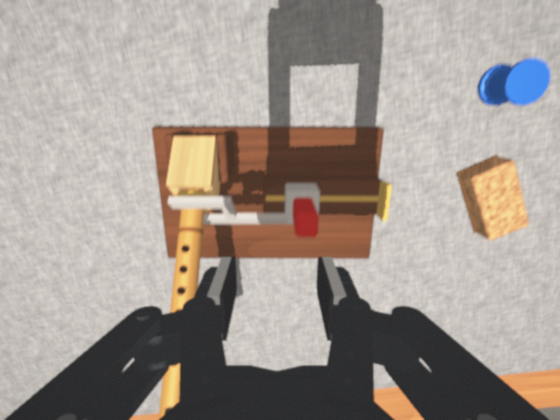

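Call:
{"api": "jog_arm", "payload": {"motion": [[[0.033,0.055,-0.05,0],[0.033,0.055,-0.1,0],[0.033,0.055,-0.15,0],[0.033,0.055,-0.2,0],[0.033,0.055,-0.25,0],[0.033,0.055,-0.28,0],[0.033,0.055,-0.295,0],[0.033,0.055,-0.295,0]]]}}

```text
clock: 2.2
tool_pos: [0.5296, 0.0855, 0.1846]
ee_rot: [-0.229, -3.131, 0.0]
wrist_force: [-0.8, 0.4, 0.6]
opening: 0.502
grasp_force: 0.0
```

Call:
{"api": "jog_arm", "payload": {"motion": [[[0,0,0,0],[0,0,0,0],[0,0,0,0],[0,0,0,0],[0,0,0,0],[0,0,0,0],[0,0,0,0],[0,0,0,0]]], "hand": 0}}

```text
clock: 2.87
tool_pos: [0.5312, 0.0854, 0.1873]
ee_rot: [0.229, 3.131, 0.0]
wrist_force: [-1.1, 0.2, 6.8]
opening: 0.222
grasp_force: 59.7
```

Call:
{"api": "jog_arm", "payload": {"motion": [[[0.003,0.02,0,0],[0.006,0.04,0,0],[0.009,0.06,0,0],[0.012,0.08,0,0],[0.015,0.1,0,0],[0.017,0.115,0,0],[0.017,0.115,0,0],[0.017,0.115,0,0]]]}}

```text
clock: 3.53
tool_pos: [0.5382, 0.132, 0.1874]
ee_rot: [0.228, 3.13, 0.002]
wrist_force: [0.4, 1.6, 5.6]
opening: 0.217
grasp_force: 59.7
```

Call:
{"api": "jog_arm", "payload": {"motion": [[[0.0005,0.003,0,0],[0.001,0.006,0,0],[0.001,0.008,0,0],[0.0015,0.01,0,0],[0.0015,0.01,0,0],[0.0015,0.01,0,0],[0.0015,0.01,0,0],[0.0015,0.01,0,0]]]}}

```text
clock: 4.2
tool_pos: [0.5387, 0.135, 0.1873]
ee_rot: [0.229, 3.131, -0.0]
wrist_force: [-1.2, -1.4, 6.3]
opening: 0.219
grasp_force: 59.7
```

Call:
{"api": "jog_arm", "payload": {"motion": [[[0.0005,0.003,0,0],[0.001,0.006,0,0],[0.001,0.008,0,0],[0.0015,0.01,0,0],[0.0015,0.01,0,0],[0.0015,0.01,0,0],[0.0015,0.01,0,0],[0.0015,0.01,0,0]]]}}

```text
clock: 4.87
tool_pos: [0.5391, 0.1377, 0.1873]
ee_rot: [0.229, 3.131, -0.004]
wrist_force: [-2.8, -7.5, 7.5]
opening: 0.22
grasp_force: 59.9
```

Call:
{"api": "jog_arm", "payload": {"motion": [[[0.0003,0.002,0,0],[0.0006,0.004,0,0],[0.001,0.006,0,0],[0.001,0.006,0,0],[0.001,0.006,0,0],[0.001,0.006,0,0],[0.001,0.006,0,0],[0.001,0.006,0,0]]]}}

```text
clock: 5.53
tool_pos: [0.5393, 0.1381, 0.1873]
ee_rot: [0.23, 3.132, -0.01]
wrist_force: [-5.4, -17.7, 10.5]
opening: 0.22
grasp_force: 60.3
```

Call:
{"api": "jog_arm", "payload": {"motion": [[[0,0,0,0],[0,0,0,0],[0,0,0,0],[0,0,0.05,0],[0,0,0.14,0],[0,0,0.23,0],[0,0,0.32,0],[0,0,0.32,0]]], "hand": 55}}

```text
clock: 6.2
tool_pos: [0.5419, 0.1425, 0.3223]
ee_rot: [0.226, 3.12, 0.003]
wrist_force: [1.0, -0.1, 1.1]
opening: 0.549
grasp_force: 0.0
```

Call:
{"api": "jog_arm", "payload": {"motion": [[[0,-0.08,0,0],[0,-0.16,0,0],[0,-0.24,0,0],[0,-0.3,0,0],[0,-0.34,0,0],[0,-0.34,0,0],[0,-0.34,0,0],[0,-0.34,0,0]]]}}

```text
clock: 6.87
tool_pos: [0.5387, 0.0066, 0.3137]
ee_rot: [-0.228, -3.133, -0.001]
wrist_force: [-0.7, -0.1, 1.3]
opening: 0.545
grasp_force: 0.0
```

```bash
python3 - <<'E'
from h import *
st=robot.observe(); im=eyes.grab_frame("wrist"); cv2.imwrite("pics/w2.png",im)
M=R.from_rotvec(st["ee_rot"]).as_matrix(); print(st["clock"],st["tool_pos"],np.degrees(np.arctan2(M[1,1],M[0,1])),st["opening"])
c=cam("wrist",st)
Rz=R.from_euler('z',-8.37,degrees=True).as_matrix(); o=np.array([.5254,-.0219,0])
for n,p in dict(ktop=(-10,160,135),mouth=(-26,0,91),ring=(-20,0,95.5),q=(10,0,121),mid=(39.6,0,145.6),top=(139,0,229),c1=(85,205,16),c2=(85,-65,16),c3=(-85,-65,16),c4=(-85,205,16)).items(): print(n,proj(c,o+Rz@np.array(p)/1000).round(1))
E
```

```text
6.8667 [0.53873028 0.00659804 0.31365716] 81.66801936735449 0.5451333820502152
ktop [429.5 187.4]
mouth [245.8 160.4]
ring [245.5 167.3]
q [243.9 205. ]
mid [242.2 246. ]
top [234.8 423.6]
c1 [408.6 234.9]
c2 [205. 235.]
c3 [193.7  98.4]
c4 [429.2  98.2]
```

View pics/w2.png

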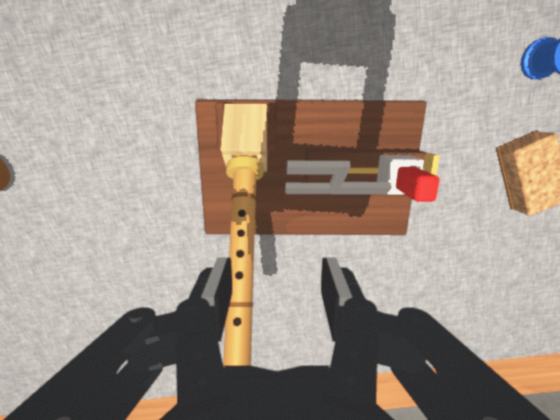

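Call:
{"api": "jog_arm", "payload": {"motion": [[[0.0645,-0.086,0,0],[0.0645,-0.086,-0.05,0],[0.0645,-0.086,-0.1,0],[0.0645,-0.086,-0.15,0],[0.0645,-0.086,-0.2,0],[0.0645,-0.086,-0.25,0],[0.0645,-0.086,-0.274,0],[0.0645,-0.086,-0.274,0]]]}}

```text
clock: 7.58
tool_pos: [0.5632, -0.0272, 0.2016]
ee_rot: [-0.226, -3.128, -0.002]
wrist_force: [-0.6, -0.5, -0.2]
opening: 0.552
grasp_force: 0.0
```

Call:
{"api": "jog_arm", "payload": {"motion": [[[0,0,0,0],[0,0,0,0],[0,0,0,0],[0,0,0,0],[0,0,0,0],[0,0,0,0],[0,0,0,0],[0,0,0,0]]], "hand": 0}}

```text
clock: 8.25
tool_pos: [0.5657, -0.0288, 0.2055]
ee_rot: [0.229, 3.13, -0.0]
wrist_force: [2.1, 0.8, 5.6]
opening: 0.232
grasp_force: 59.3
```

Call:
{"api": "jog_arm", "payload": {"motion": [[[0.0095,-0.0014,0.008,0],[0.019,-0.0028,0.016,0],[0.0285,-0.0042,0.024,0],[0.038,-0.0056,0.032,0],[0.0475,-0.007,0.04,0],[0.057,-0.0084,0.048,0],[0.0665,-0.0098,0.056,0],[0.076,-0.0112,0.064,0]]]}}

```text
clock: 8.92
tool_pos: [0.5954, -0.0332, 0.2302]
ee_rot: [-0.229, -3.133, 0.0]
wrist_force: [-0.6, 0.6, -1.4]
opening: 0.232
grasp_force: 58.8
```

Call:
{"api": "jog_arm", "payload": {"motion": [[[0.0095,-0.0014,0.008,0],[0.019,-0.0028,0.016,0],[0.0285,-0.0042,0.024,0],[0.038,-0.0056,0.032,0],[0.0475,-0.007,0.04,0],[0.057,-0.0084,0.048,0],[0.0665,-0.0098,0.056,0],[0.066,-0.0098,0.056,0]]]}}

```text
clock: 9.58
tool_pos: [0.6224, -0.0373, 0.2533]
ee_rot: [0.229, 3.131, -0.001]
wrist_force: [0.3, 0.8, 0.0]
opening: 0.23
grasp_force: 58.8
```

```bash
python3 - <<'E'
from h import *
st=robot.observe(); print(st["tool_pos"],st["wrist_torque"],st["opening"])
im=eyes.grab_frame("side"); cv2.imwrite("pics/s2.png",im);t=eyes.grab_frame("top"); cv2.imwrite("pics/t2.png",t)
cv2.imwrite("pics/c2.png",cv2.resize(im[90:270,200:400],None,fx=3.2,fy=3.2,interpolation=3))
E
```

```text
[ 0.62243833 -0.03730396  0.2532836 ] [ 0.02409612  0.00328082 -0.00126   ] 0.23034433989349165
```

View pics/c2.png

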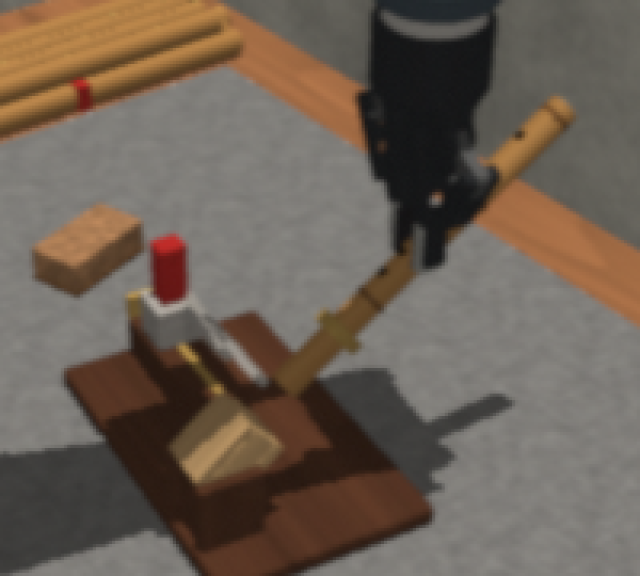

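```bash
python3 - <<'E'
from h import *
cs=cam("side"); st=robot.observe()
Rz=R.from_euler('z',-8.4,degrees=True).as_matrix(); o=np.array([.5254,-.0219,0])
def pl(u,v):
    a,d=ray(cs,u,v); a=Rz.T@(a-o); d=Rz.T@d; y0=(Rz.T@(st["tool_pos"]-o))[1]; return (a+d*(y0-a[1])/d[1])*1000
f=pl(289.7,210.5);t=pl(375.6,124.4); print((Rz.T@(st["tool_pos"]-o)*1000).round(1),f,t,np.degrees(np.arctan2(t[2]-f[2],t[0]-f[0])),np.linalg.norm(t-f),(t+f)/2)
G=lambda a:np.array([-39,0,107])+105*np.array([np.cos(a),0,np.sin(a)])+11*np.array([-np.sin(a),0,np.cos(a)])
g0=G(np.radians(40))
for a in range(40,-4,-4):
    g=G(np.radians(a)); print(a,g.round(1),(Rz@(g-g0)/400).round(4))
print((o+Rz@(g0+[0,0,59.5])/1000).round(4))
E
```

```text
[ 97.3  -1.  252.4] [  2.01346035  -0.95868214 106.16847931] [205.87106403  -0.95868214 260.10163552] 37.056503779718994 255.4473314863396 [103.94226219  -0.95868214 183.13505742]
40 [ 34.4   0.  182.9] [0. 0. 0.]
36 [ 39.5   0.  177.6] [ 0.0127 -0.0019 -0.0133]
32 [ 44.2   0.  172. ] [ 0.0244 -0.0036 -0.0274]
28 [ 48.5   0.  166. ] [ 0.0351 -0.0052 -0.0423]
24 [ 52.4   0.  159.8] [ 0.0447 -0.0066 -0.0579]
20 [ 55.9   0.  153.2] [ 0.0533 -0.0079 -0.0742]
16 [ 58.9   0.  146.5] [ 0.0607 -0.009  -0.091 ]
12 [ 61.4   0.  139.6] [ 0.0669 -0.0099 -0.1083]
8 [ 63.4   0.  132.5] [ 0.0719 -0.0106 -0.126 ]
4 [ 65.    0.  125.3] [ 0.0757 -0.0112 -0.1441]
0 [ 66.   0. 118.] [ 0.0782 -0.0116 -0.1623]
[ 0.5594 -0.0269  0.2424]
```

Call:
{"api": "jog_arm", "payload": {"motion": [[[0,0,0.05,0],[0,0,0.1,0],[-0.05,0.008,0.1,0],[-0.1,0.016,0.1,0],[-0.15,0.025,0.1,0],[-0.1575,0.026,0.1,0],[-0.1575,0.026,0.075,0],[-0.1575,0.026,0.075,0]]]}}

```text
clock: 10.35
tool_pos: [0.558, -0.0266, 0.2806]
ee_rot: [-0.229, -3.132, -0.0]
wrist_force: [-0.7, -0.8, -2.0]
opening: 0.23
grasp_force: 58.8
```

```bash
python3 - <<'E'
from h import *
st=robot.observe(); print(st["tool_pos"],st["wrist_force"],st["wrist_torque"])
im=eyes.grab_frame("side"); cv2.imwrite("pics/s3.png",im);t=eyes.grab_frame("top"); cv2.imwrite("pics/t3.png",t)
a=cv2.resize(im[90:270,220:370],None,fx=2.6,fy=2.6,interpolation=3);b=cv2.resize(t[90:270,210:360],None,fx=2.6,fy=2.6,interpolation=3)
cv2.imwrite("pics/c3.png",np.hstack([a,b]))
E
```

```text
[ 0.5580381  -0.02657788  0.28056402] [-0.65184743 -0.75098476 -2.04758594] [-0.00964837  0.02969816 -0.01013232]
```

View pics/c3.png

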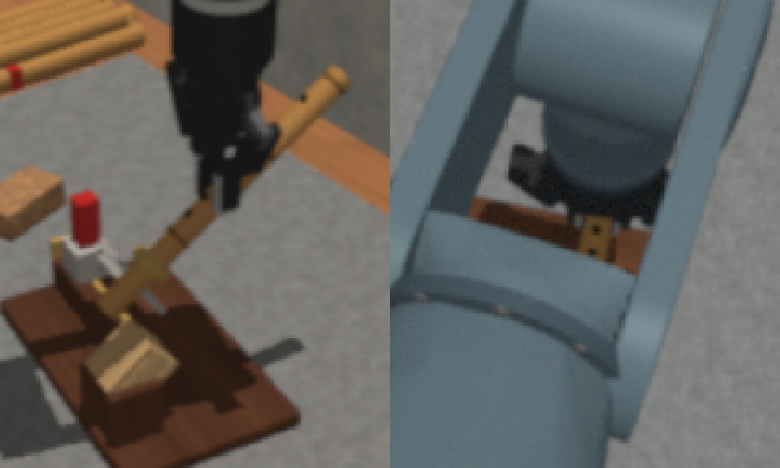

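Call:
{"api": "jog_arm", "payload": {"motion": [[[0,0,-0.04,0],[0,0,-0.08,0],[0,0,-0.1,0],[0.006,-0.001,-0.109,0],[0.0127,-0.002,-0.115,0],[0.018,-0.0028,-0.122,0],[0.0244,-0.0036,-0.129,0],[0.0351,-0.0052,-0.144,0]]]}}

```text
clock: 11.12
tool_pos: [0.5734, -0.0289, 0.2258]
ee_rot: [0.229, 3.131, -0.001]
wrist_force: [-2.8, 1.4, 2.5]
opening: 0.23
grasp_force: 61.2
```

Call:
{"api": "jog_arm", "payload": {"motion": [[[0.005,-0.0007,-0.008,0],[0.0096,-0.0014,-0.0156,0],[0.014,-0.002,-0.024,0],[0.0182,-0.0027,-0.032,0],[0.022,-0.0032,-0.04,0],[0.0256,-0.0038,-0.0487,0],[0.0256,-0.0038,-0.0487,0],[0.0256,-0.0038,-0.0487,0]]]}}

```text
clock: 11.78
tool_pos: [0.5826, -0.0301, 0.205]
ee_rot: [-0.229, -3.133, -0.0]
wrist_force: [-2.4, -0.5, 3.2]
opening: 0.233
grasp_force: 62.6
```

```bash
python3 - <<'E'
from h import *
st=robot.observe(); print(st["tool_pos"],st["wrist_force"],st["wrist_torque"])
im=eyes.grab_frame("side"); cv2.imwrite("pics/s4.png",im)
cv2.imwrite("pics/c4.png",cv2.resize(im[90:270,220:400],None,fx=3.2,fy=3.2,interpolation=3))
E
```

```text
[ 0.58256961 -0.03014721  0.20496543] [-2.42971705 -0.46783624  3.16443381] [ 0.14449175  0.89166356 -0.03078089]
```

View pics/c4.png

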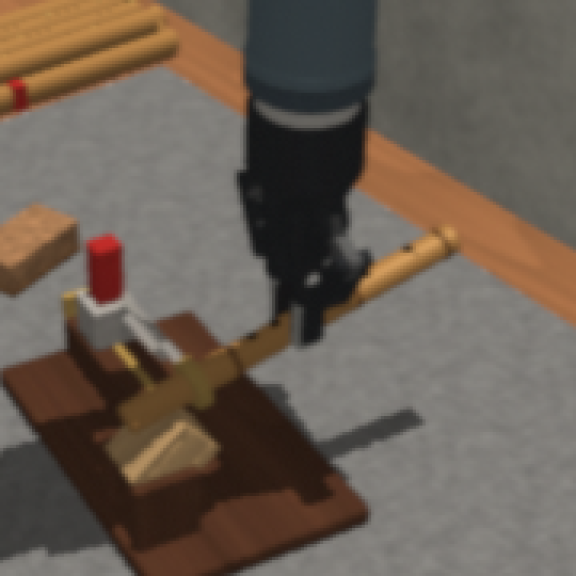

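```bash
cat >> h.py <<'E'
def slope(foot,top,st,yaw=-8.4):
    cs=cam("side"); Q=R.from_euler('z',yaw,degrees=True).as_matrix(); o=np.array([.5254,-.0219,0]); y0=(Q.T@(st["tool_pos"]-o))[1]
    def pl(p):
        a,d=ray(cs,*p); a=Q.T@(a-o); d=Q.T@d; return (a+d*(y0-a[1])/d[1])*1000
    f,t=pl(foot),pl(top); return f.round(1),t.round(1),np.degrees(np.arctan2(t[2]-f[2],t[0]-f[0])),np.linalg.norm(t-f)
E
python3 -c "
from h import *
st=robot.observe();print(slope((259.1,218.75),(360,164.4),st)); print(Rz:=R.from_euler('z',8.4,degrees=True).apply(st['tool_pos']-[.5254,-.0219,0]))"
```

```text
(array([-70.4,   0.2, 110.7]), array([178.1,   0.2, 168.2]), np.float64(13.0374247526556), np.float64(255.04557914135236))
[5.77964427e-02 1.79331061e-04 2.05151839e-01]
```

Call:
{"api": "jog_arm", "payload": {"motion": [[[0.0025,-0.0003,-0.007,0],[0.005,-0.0006,-0.014,0],[0.007,-0.001,-0.022,0],[0.009,-0.0013,-0.029,0],[0.011,-0.0016,-0.036,0],[0.013,-0.0019,-0.044,0],[0.013,-0.0019,-0.044,0],[0.013,-0.0019,-0.044,0]]]}}

```text
clock: 12.5
tool_pos: [0.5878, -0.0311, 0.1873]
ee_rot: [-0.229, -3.133, 0.0]
wrist_force: [-2.1, -0.7, 2.0]
opening: 0.234
grasp_force: 63.0
```

```bash
python3 - <<'E'
from h import *
st=robot.observe(); print(st["tool_pos"],st["wrist_force"],st["wrist_torque"])
im=eyes.grab_frame("side"); cv2.imwrite("pics/s5.png",im)
cv2.imwrite("pics/c5.png",cv2.resize(im[140:260,230:400],None,fx=4.5,fy=4.5,interpolation=3))
E
```

```text
[ 0.58779779 -0.03107707  0.18729603] [-2.0685199  -0.65071153  2.02628375] [0.01871846 0.66015003 0.03212697]
```

View pics/c5.png

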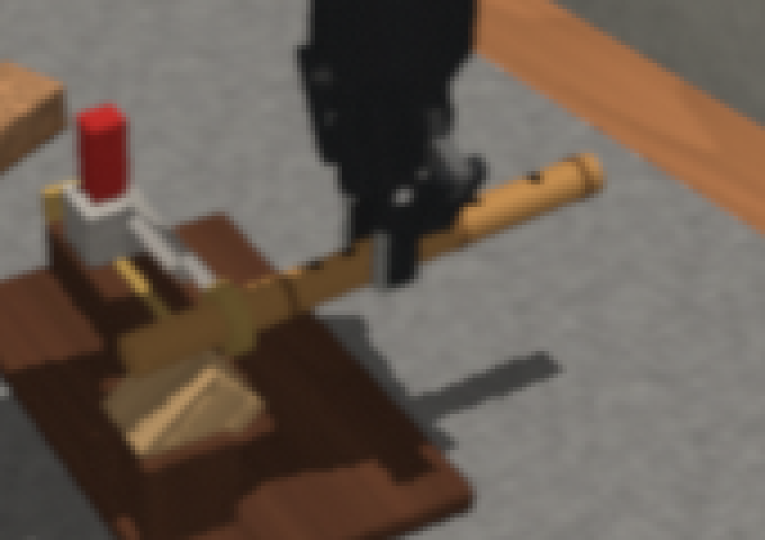

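```bash
python3 -c "
from h import *
st=robot.observe();print(slope((258.4,218.2),(362.9,178.2),st))
im=eyes.grab_frame('wrist');cv2.imwrite('pics/w5.png',im)"
```

```text
(array([-72. ,   0. , 112.9]), array([190.9,   0. , 127.3]), np.float64(3.13104064783769), np.float64(263.3128443203664))
```

View pics/w5.png

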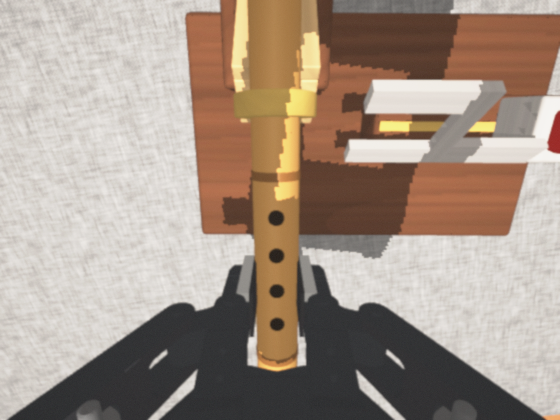

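Call:
{"api": "jog_arm", "payload": {"motion": [[[0.001,0,-0.0035,0],[0.002,0,-0.007,0],[0.003,0,-0.0105,0],[0.003,0,-0.0135,0],[0.003,0,-0.0135,0],[0.003,0,-0.0135,0],[0.003,0,-0.0135,0],[0.003,0,-0.0135,0]]]}}

```text
clock: 13.27
tool_pos: [0.5891, -0.0309, 0.1823]
ee_rot: [0.229, 3.133, 0.0]
wrist_force: [0.2, 1.6, 3.9]
opening: 0.234
grasp_force: 63.2
```

Call:
{"api": "jog_arm", "payload": {"motion": [[[0,0,0.05,0],[0,0,0.15,0],[0,0,0.25,0],[0,0,0.35,0],[0,-0.1,0.43,0],[0,-0.2,0.46,0],[0,-0.28,0.46,0],[0,-0.3,0.46,0]]]}}

```text
clock: 13.93
tool_pos: [0.5893, -0.1567, 0.3678]
ee_rot: [0.235, 3.129, -0.007]
wrist_force: [-1.0, 0.5, -1.9]
opening: 0.233
grasp_force: 62.6
```

```bash
python3 - <<'E'
from h import *
st=robot.observe(); print(st["clock"],st["tool_pos"],st["wrist_force"],st["wrist_torque"])
im=eyes.grab_frame("side"); cv2.imwrite("pics/s6.png",im);t=eyes.grab_frame("top"); cv2.imwrite("pics/t6.png",t);cv2.imwrite("pics/w6.png",eyes.grab_frame("wrist"))
g=proj(cam("side"),st["tool_pos"]-[0,0,.0575]); print(g, proj(cam("top"),st["tool_pos"]-[0,0,.0575]))
x,y=(int(k) for k in g)
a=cv2.resize(im[y-65:y+65,x-90:x+90],None,fx=4.4,fy=4.4,interpolation=3)
cv2.imwrite("pics/c6.png",a);print(x-90,y-65,a.shape)
E
```

```text
13.9333 [ 0.58928071 -0.15674387  0.36784382] [-0.9688989   0.4583236  -1.88400145] [ 0.00624699 -0.02971088  0.00800099]
[364.77181194 145.13823909] [368.77323872 143.94274002]
274 80 (572, 792, 3)
```

View pics/c6.png

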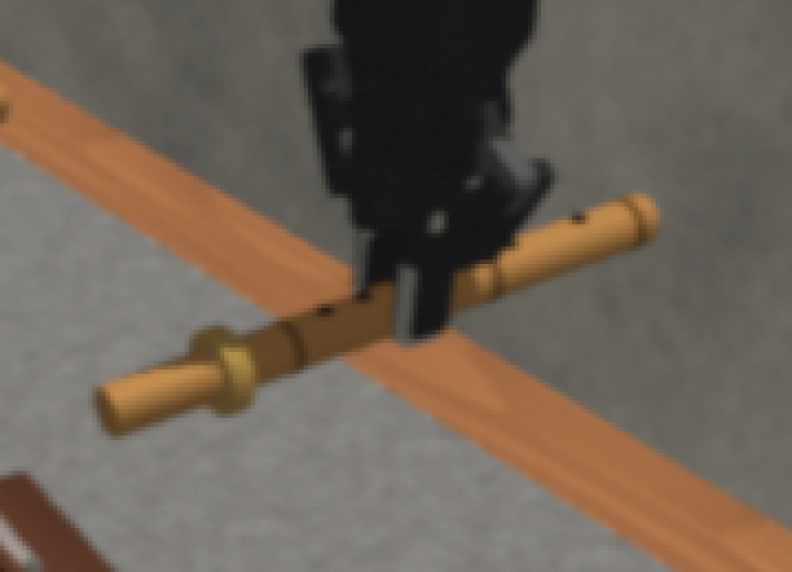

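```bash
python3 - <<'E'
from h import *
st=robot.observe(); c=cam("side")
ft=(274+107/4.4,80+409/4.4);tp=(274+650/4.4,80+217/4.4)
print(slope(ft,tp,st))
Q=R.from_euler('z',-8.4,degrees=True)
for h in (.0565,.068):
  for a in (-3,0,3):
    d=Q.apply([np.cos(np.radians(a)),0,np.sin(np.radians(a))]); G=st["tool_pos"]-[0,0,h]
    p,q=proj(c,G-.128*d),proj(c,G+.128*d); e=q-p; print(h,a,p.round(1),q.round(1),"imgslope",np.degrees(np.arctan2(-e[1],e[0])).round(2))
print("meas",ft,tp,np.degrees(np.arctan2(ft[1]-tp[1],tp[0]-ft[0])))
# axis fit from lower/upper edges: per-column saturation mask in bare sections
im=cv2.imread("pics/s6.png").astype(int); hsv=cv2.cvtColor(im.astype(np.uint8),cv2.COLOR_BGR2HSV)
for rng in ((300,316),(396,416)):
  for u in range(*rng,4):
    m=np.where((hsv[110:185,u,1]>95))[0]+110; print(u,m.min(),m.max(),len(m),end=" | ")
E
```

```text
(array([ -49.5, -119.1,  290.6]), array([ 218.6, -119.1,  303.4]), np.float64(2.741154923724224), np.float64(268.3940308691928))
0.0565 -3 [300.3 160.3] [417.8 131.2] imgslope 13.9
0.0565 0 [300.1 163.7] [418.5 128. ] imgslope 16.75
0.0565 3 [300.1 167. ] [419.  124.9] imgslope 19.48
0.068 -3 [300.2 166. ] [416.7 136.6] imgslope 14.18
0.068 0 [300.  169.3] [417.4 133.4] imgslope 17.0
0.068 3 [300.  172.6] [418.  130.3] imgslope 19.7
meas (298.3181818181818, 172.95454545454544) (421.72727272727275, 129.3181818181818) 19.47314420300165
300 110 178 32 | 304 112 177 33 | 308 114 175 32 | 312 116 174 34 | 396 132 184 31 | 400 130 184 29 | 404 129 184 26 | 408 127 184 24 | 412 126 184 21 |
```

```bash
python3 - <<'E'
from h import *
im=cv2.imread("pics/w6.png"); hsv=cv2.cvtColor(im,cv2.COLOR_BGR2HSV)
st=robot.observe(); f,cx,cy,T=cam("wrist",st)
L=[];prev=[]
for v in range(2,235,3):
    m=(hsv[v,:,1]>90); 
    # run containing the axis
    u=276
    a=u
    while a>150 and m[a-4:a+1].any(): a-=1
    b=u
    while b<420 and m[b:b+5].any(): b+=1
    L.append((v,a+0.0,b))
L=np.array(L); print([(int(v),int(a),int(b)) for v,a,b in L[::3]])
w=L[:,2]-L[:,1]
ok=np.abs(w-np.median(w))<7
for _ in range(4):
    pa=np.polyfit(L[ok,0],L[ok,1],1);pb=np.polyfit(L[ok,0],L[ok,2],1)
    r=np.maximum(abs(np.polyval(pa,L[:,0])-L[:,1]),abs(np.polyval(pb,L[:,0])-L[:,2])); ok=r<1.8
print(ok.sum(),pa,pb)
v=-(pb[1]-pa[1])/(pb[0]-pa[0]); u=np.polyval(pa,v)
d=T[:3,:3]@np.array([(u-cx)/f,-(v-cy)/f,-1]); d*=np.sign(d[0]); d/=np.linalg.norm(d); print(u,v,d,"elev",np.degrees(np.arcsin(d[2])))
E
```

```text
[(2, 251, 306), (11, 252, 306), (20, 252, 305), (29, 252, 305), (38, 252, 305), (47, 252, 305), (56, 252, 304), (65, 252, 304), (74, 252, 304), (83, 252, 304), (92, 236, 420), (101, 236, 420), (110, 236, 419), (119, 253, 303), (128, 253, 303), (137, 253, 302), (146, 253, 302), (155, 254, 302), (164, 254, 302), (173, 253, 302), (182, 254, 301), (191, 254, 301), (200, 254, 301), (209, 254, 300), (218, 276, 276), (227, 254, 300)]
65 [1.21626322e-02 2.51445393e+02] [-2.51837610e-02  3.05808087e+02]
269.1497384046513 1455.6343802261486 [ 0.98449458 -0.15365794  0.08461475] elev 4.853871808729891
```

Call:
{"api": "jog_arm", "payload": {"motion": [[[0,0.1,0,0],[0,0.2,0,0],[0,0.28,0,0],[0,0.3,-0.03,0],[0,0.3,-0.13,0],[0,0.3,-0.23,0],[0,0.3,-0.33,0],[0,0.3,-0.4,0]]]}}

```text
clock: 14.75
tool_pos: [0.5867, -0.0288, 0.2014]
ee_rot: [-0.225, -3.128, -0.002]
wrist_force: [0.3, -0.2, -0.4]
opening: 0.234
grasp_force: 62.7
```

Call:
{"api": "jog_arm", "payload": {"motion": [[[0,0,-0.03,0],[0,0,-0.05,0],[0.0005,0,-0.06,0],[0.001,0,-0.066,0],[0.0015,0,-0.071,0],[0.0015,0,-0.076,0],[0.0015,0,-0.076,0],[0.0015,0,-0.076,0]]]}}

```text
clock: 15.42
tool_pos: [0.5906, -0.0314, 0.1771]
ee_rot: [0.228, 3.131, -0.001]
wrist_force: [1.2, -0.9, 3.4]
opening: 0.235
grasp_force: 63.3
```

Call:
{"api": "jog_arm", "payload": {"motion": [[[0,0,0.05,0],[0,0,0.15,0],[0,0,0.25,0],[0,0,0.35,0],[0,-0.1,0.43,0],[0,-0.2,0.48,0],[0,-0.28,0.48,0],[0,-0.3,0.48,0]]]}}

```text
clock: 16.08
tool_pos: [0.5901, -0.1565, 0.3707]
ee_rot: [0.234, 3.128, -0.007]
wrist_force: [-0.1, 0.5, -1.1]
opening: 0.229
grasp_force: 62.7
```

Call:
{"api": "jog_arm", "payload": {"motion": [[[0,0,0,0],[0,0,0,0],[0,0,0,0],[0,0,0,0],[0,0,0,0],[0,0,0,0],[0,0,0,0],[0,0,0,0]]]}}

```text
clock: 16.75
tool_pos: [0.5898, -0.1505, 0.3678]
ee_rot: [0.228, 3.133, 0.0]
wrist_force: [0.2, -0.8, -0.7]
opening: 0.227
grasp_force: 62.7
```

```bash
python3 - <<'E'
from h import *
st=robot.observe(); print(st["clock"],st["tool_pos"],np.abs(st["qd"]).max())
im=eyes.grab_frame("wrist"); s=eyes.grab_frame("side"); cv2.imwrite("pics/s7.png",s)
f,cx,cy,T=cam("wrist",st)
def vp(im):
    m=cv2.cvtColor(im,cv2.COLOR_BGR2HSV)[...,1]>90; L=[]
    for v in list(range(2,82,2))+list(range(122,212,2)):
        a=b=276
        while a>150 and m[v,a-4:a].any(): a-=1
        while b<420 and m[v,b+1:b+5].any(): b+=1
        if b-a<70: L.append((v,a-.5,b+.5))
    L=np.array(L); ok=np.ones(len(L),bool)
    for _ in range(4):
        pa=np.polyfit(L[ok,0],L[ok,1],1);pb=np.polyfit(L[ok,0],L[ok,2],1)
        ok=np.maximum(abs(np.polyval(pa,L[:,0])-L[:,1]),abs(np.polyval(pb,L[:,0])-L[:,2]))<1.5
    v=-(pb[1]-pa[1])/(pb[0]-pa[0]); d=T[:3,:3]@np.array([(np.polyval(pa,v)-cx)/f,-(v-cy)/f,-1]); d*=np.sign(d[0]); return ok.sum(),np.degrees(np.arcsin(d[2]/np.linalg.norm(d)))
print("old",vp(cv2.imread("pics/w6.png")),"new",vp(im))
# side: lower edge of flute: lines in old and new pictures
def edge(p):
    m=(cv2.cvtColor(p,cv2.COLOR_BGR2HSV)[...,1]>95); o=[]
    for u in (300,304,308,312):
        k=np.where(m[130:180,u])[0]+130; o.append((u,k.min(),k.max()))
    for u in (400,404,408,412,416):
        k=np.where(m[100:165,u])[0]+100; o.append((u,k.min(),k.max()))
    return o
print(edge(cv2.imread("pics/s6.png")),edge(s),sep="\n")
hs=cv2.cvtColor(im,cv2.COLOR_BGR2HSV)
g=cv2.cvtColor(im,cv2.COLOR_BGR2GRAY); k=((g[190:340,262:292]<45)).astype(np.uint8); n,l,ss,c=cv2.connectedComponentsWithStats(k); print([(ss[i].tolist(),(c[i]+[262,190]).round(1).tolist()) for i in range(1,n) if 20<ss[i,4]<300])
E
```

```text
16.75 [ 0.58976201 -0.15045948  0.36779039] 0.004401912543547631
old (np.int64(85), np.float64(4.651903025615376)) new (np.int64(85), np.float64(2.1287621609183645))
[(300, np.int64(166), np.int64(178)), (304, np.int64(130), np.int64(177)), (308, np.int64(130), np.int64(175)), (312, np.int64(130), np.int64(174)), (400, np.int64(130), np.int64(142)), (404, np.int64(129), np.int64(140)), (408, np.int64(127), np.int64(139)), (412, np.int64(126), np.int64(137)), (416, np.int64(125), np.int64(136))]
[(300, np.int64(162), np.int64(173)), (304, np.int64(130), np.int64(172)), (308, np.int64(130), np.int64(171)), (312, np.int64(130), np.int64(169)), (400, np.int64(130), np.int64(141)), (404, np.int64(128), np.int64(139)), (408, np.int64(127), np.int64(138)), (412, np.int64(126), np.int64(137)), (416, np.int64(125), np.int64(135))]
[([8, 22, 13, 13, 141], [276.0, 217.8]), ([8, 60, 13, 12, 123], [276.2, 255.1]), ([9, 95, 12, 11, 108], [276.4, 289.8]), ([9, 127, 12, 10, 98], [276.5, 321.6])]
```

```bash
python3 -c "
from workcell import robot
print(robot.hand_in())"
```

```text
the job is handed in; nothing more can be done
None
```

I slid the lock to its end stop, drew the flute along its length, and handed the job in with the flute still held: about 1.5° off level by camera estimate, finger holes up, middle about 31 cm above the bench, clear of the stand, at 17 s. I levelled it by pressing its foot on the socket's upper edge, since the arm can't tilt the tool; I didn't re-measure the knob after releasing it, and the hand-in returned no verdict.

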